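Pack the sample transport box in layers

TASK

Pack the open foam transport box for the courier: first lay the two small cold packs flat on its floor, one in each end of the box, then put the divider plate level on top of them with its handle up, then stand the two small capped sample pots upright on the divider, one on each side of its handle. Leave the large cold pack, the large pot and the small pot without a cap where they are, and set the packs, divider and pots down rather than dropping them.

Things in the scene. Friction and masses are not known exactly. Their poses are not given: they have to be found in the camera images.
- cool_box: White foam transport box without its lid, fixed to the bench, open at the top. Outside 230 (x) x 190 (y) x 75 high; walls 15 thick, floor 12 thick, so inside 200 x 160 and 63 deep. Origin: centre of its underside, on the bench. Its x axis runs along its length (its two ends are at -x and +x), z up.
- pack_a_c (a point): Small cold pack, a pale blue-grey hard plastic slab 80 (x) x 50 (y) x 18 high, lying flat; the point is its centre, half-way up. Its x axis runs along its length. Goes to the bottom of the box.
- pack_b_c (a point): The other small cold pack, the same in every way (80 x 50 x 18); the point is its centre. Either pack may go to either end of the box.
- divider_grip (a point): Divider: dark grey plastic plate 180 (x) x 125 (y) x 4 thick, with rows of black round perforation marks, and an upright handle moulded across its middle: a bar 12 thick (x), 60 long (y), 30 high above the plate. It lies flat on the bench with its handle up. The point is the centre of the handle, 19 above the underside of the plate (the handle's top is 34 above the underside). The x axis runs along the plate's length.
- pot_a_c (a point): Small capped sample pot: white round pot with a dark blue screw cap, 50 in diameter, 36 high in all, standing upright; the point is its centre, half-way up.
- pot_b_c (a point): The other small capped sample pot, the same in every way (50 in diameter, 36 high); the point is its centre. Either pot may go to either side of the handle.
- pack_large_c (a point): Large cold pack of the same plastic, 130 x 70 x 28 high, lying flat; too big for this box: stays where it is. The point is its centre.
- pot_large_c (a point): Large capped pot of the same make (white with a dark blue cap), 68 in diameter, 75 high: stays where it is. The point is its centre.
- pot_open_c (a point): Small empty pot without a cap: white all over, open at the top, 49 in diameter, 34 high: stays where it is. The point is its centre, half-way up.
There are look-alikes about, which are no part of the job. Leave any green or red look-alike of the part that bears pack_a_c alone.

How it is judged:
On the way, in this order (a step that is already met when the one before it is completed fails the run):
1. both small cold packs lie flat on the floor of the box, one in each end (y of pack_a_c in the frame of cool_box between -0.058 and 0.058 m and z of pack_a_c in the frame of cool_box between 0.012 and 0.028 m and angle between each of pack_a_c, pack_b_c's own z axis and vertical below 0.15 rad and y of pack_b_c in the frame of cool_box between -0.058 and 0.058 m and z of pack_b_c in the frame of cool_box between 0.012 and 0.028 m and ((x of pack_a_c in the frame of cool_box between -0.08 and -0.02 m and x of pack_b_c in the frame of cool_box between 0.02 and 0.08 m) or (x of pack_b_c in the frame of cool_box between -0.08 and -0.02 m and x of pack_a_c in the frame of cool_box between 0.02 and 0.08 m))), for 0.2 s.
2. the divider lies level on the two cold packs, handle up (all of step 1 and x of divider_grip in the frame of cool_box between -0.02 and 0.02 m and y of divider_grip in the frame of cool_box between -0.02 and 0.02 m and z of divider_grip in the frame of cool_box between 0.042 and 0.056 m and angle between divider_grip's own z axis and vertical below 0.1 rad), for 0.2 s.
3. the two small capped pots stand on the divider, one on each side of its handle (all of step 2 and y of pot_a_c in the frame of cool_box between -0.058 and 0.058 m and z of pot_a_c in the frame of cool_box between 0.045 and 0.06 m and angle between each of pot_a_c, pot_b_c's own z axis and vertical below 0.12 rad and y of pot_b_c in the frame of cool_box between -0.058 and 0.058 m and z of pot_b_c in the frame of cool_box between 0.045 and 0.06 m and ((x of pot_a_c in the frame of divider_grip between -0.095 and -0.025 m and x of pot_b_c in the frame of divider_grip between 0.025 and 0.095 m) or (x of pot_b_c in the frame of divider_grip between -0.095 and -0.025 m and x of pot_a_c in the frame of divider_grip between 0.025 and 0.095 m))), for 0.2 s.
At the end, for the whole second after the job is handed in: Packs flat on the box floor, centres 20+ mm either side of its middle; divider level on them, handle up, within 20 mm of the middle each way; small capped pots upright on it, centres 25+ mm either side of the handle; all released, at rest; the three look-alikes within 20 mm of their starts (all of step 3 and linear speed of each of pack_a, pack_b, divider, pot_a, pot_b below 0.02 m/s and distance of each of pack_large_c, pot_large_c, pot_open_c from where it was at the start of the episode below 0.02 m); the robot touches nothing.
It fails at once if a look-alike (large cold pack, large pot or open pot) is moved by more than 20 mm (distance of any of pack_large_c, pot_large_c, pot_open_c from where it was at the start of the episode above 0.02 m).
It fails at once if a pack, the divider or a pot is dropped (falls freely at more than 0.7 m/s, as from 25 mm) ((linear speed of pack_a above 0.7 m/s and contact force between the fingers and pack_a below 0.01 N) or (linear speed of pack_b above 0.7 m/s and contact force between the fingers and pack_b below 0.01 N) or (linear speed of divider above 0.7 m/s and contact force between the fingers and divider below 0.01 N) or (linear speed of pot_a above 0.7 m/s and contact force between the fingers and pot_a below 0.01 N) or (linear speed of pot_b above 0.7 m/s and contact force between the fingers and pot_b below 0.01 N)).
It also fails if it takes over 131 s, if anything falls off the work surface, if the arm or the gripper's body presses on something with over 40 N, if the wrist force passes 120 N, or if a joint passes its speed limit or range.

ROBOT

A 6-joint arm with a two-finger parallel gripper is mounted at the origin on the work surface. World frame = base frame: x ahead of the robot, y to its left, z up, the work surface at z = 0. Lengths are in m, angles in rad, forces in N, time in s.
With the tool pointing down it reaches from about 0.375 to 0.975 m from the base axis. Payload 3.8 kg.
Tool frame: the origin (TCP) lies midway between the tips of the shut fingers; the grasp point (between the pads) lies 19 mm behind it; z points along the fingers, y is the line along which they close (so a half turn about z gives the same grasp; the last joint's range is limited). The gripper opens to 85 mm and grips with 20 to 120 N. Pads are 22 mm wide; open, the fingers measure 114 mm over their backs; the gripper's body (76 mm by 85 mm) begins 54 mm behind the grasp point. The pads swing forward as they close: fully open they stand 13 mm farther back than shut.
Start: joints at [-1.219, 0.264, 1.604, -0, 1.274, -0.037], TCP at [0.256, -0.625, 0.231] pointing down, gripper open.
Joint ranges: [-2.63, 2.63], [-0.94, 2.18], [0.31, 2.57], [-1.31, 4.45], [0, 2.66], [-2.55, 2.55]. Speed limits (rad/s): [2.57, 2.57, 3.14, 3.14, 3.14, 3.14].

INTERFACE

Orientations are given as a unit quaternion [x, y, z, w].
In Python, from workcell import arm gives the robot as it stands. The module is installed in compiled form; this text tells all that it offers.
- The arm moves only by the tool jog_arm, never from a script. Its argument "targets" is text: rows parted by semicolons, each of 7 numbers parted by spaces: the shift along the tool's x, y, z in units of 60 mm (1.0 is 60 mm), then the turn, a rotation vector about the tool's x, y, z in units of 5 degrees (1.0 is 5 degrees), then the finger opening in mm, from 0 to 85.4. In form: x y z rx ry rz claw; .... A call has 1 to 5 rows; each row shifts and turns the commanded pose from where the row before left it, along the tool's axes as they then stand; what a row does not reach is not made up. A row lasts 1/8 s, in which the tool goes at most 62.5 mm and 10.7 degrees, less where a joint would pass 70% of its speed; a pose out of reach is approached as far as the arm can. A call is refused whole if a number of a shift passes 1 or a number of a turn 1, either way. A call with a gripper value outside its range is refused whole. The fingers move at their own pace and stop on an object; "newtons" is the grip in N (left out, the last holds). Time passes only in rows, so rows that do not move let the fingers close. It gives the time, the measured TCP pose, the force and the opening at its end, in the units of the state.
- arm.get_obs(): the state, without advancing time (a new reading comes with each control period).
- arm.get_image(name): name is "scene" or "top"; returns a dict with "pixels" (480x640x3 uint8, red, green, blue), "K" (3x3 intrinsics, pixels), "R" (3x3) and "t" (3): a world point X has camera coordinates R X + t. Camera axes: x right, y down, z forward; pixel columns grow to the right and rows downward; lengths in m; the calibration is good to about 2 mm. A picture is of the moment at which its call begins. There is no depth.
- arm.job_done(): hands the job in, once; it reports no verdict.
Trained networks look in a picture, given as the dict that the camera call returned (one of the last four; its "shot" number tells which), for a name from the list of things; names that differ only in an ending like _2 or _b are one class to them, and where a whole thing is asked for, a point or a joint stands for the part that bears it (a point fixed in the world has none). Each returns a list of dicts, best first, with "confidence" (0 to 1); they miss things now and then, are a little off and sometimes report something else, mostly with a low value. They report only what shows in the picture. A call takes as long as a camera call. They do not tell look-alikes from the thing itself.
- arm.boxes_of(picture, label): "point" ([column, row] in pixels, amid what is visible of it).
- arm.tip_of(picture, label): "point" ([column, row] in pixels: a listed point, or the origin of a listed thing).
The state is a dict: "t": time; "joint_pos": joint angles; "qd": joint speeds; "joint_torque": joint torques, N m; "position": TCP position; "orientation": TCP orientation; "force": force on the tool from outside, world axes, zero at the start; "torque": the same for the moment, N m; "grip_width": finger opening in m.
Only numpy, scipy, OpenCV 4.12 (cv2) and the standard library are available. Lean on these libraries where they do the work, as an engineer would, in place of code of your own. Each camera call takes 0.05 s, during which the arm holds its last target. There are 200 camera calls.

## Working session

There is one attempt and no reset: what is moved stays moved. The work goes in short steps, Python scripts to look and compute and a tool call to move; the robot and the scene stay as the last step left them, time stands still between calls to the robot, and variables do not carry over. Pictures are saved under pics/ and viewed, on a budget of 14 in all, crops included, one or two more only if the job needs it, and the job is handed in when it is done.

Besides the shell and the picture viewer there is one more tool, called after "Call:" in YAML: its name, and indented under it one key for each argument. jog_arm: Moves the arm, as the interface text tells. Its arguments: {"type":"object","properties":{"targets":{"type":"string"},"newtons":{"type":"number"}},"required":["targets"]}

```bash
mkdir -p pics
cat > h.py <<'E'
from workcell import arm
import numpy as np, cv2
def ray(p,u,z):
    K,R,t=map(np.array,(p["K"],p["R"],p["t"]))
    d=R.T@np.linalg.inv(K)@np.array([u[0],u[1],1.]); c=-R.T@t
    return c+d*(z-c[2])/d[2]
def proj(p,X):
    x=np.array(p["K"])@(np.array(p["R"])@np.array(X)+np.array(p["t"])); return x[:2]/x[2]
def save(p,n,crop=None,scale=1):
    im=cv2.cvtColor(p["pixels"],cv2.COLOR_RGB2BGR)
    if crop: im=im[crop[1]:crop[3],crop[0]:crop[2]]
    cv2.imwrite("pics/"+n,cv2.resize(im,None,fx=scale,fy=scale,interpolation=cv2.INTER_CUBIC))
E
python3 - <<'E'
from h import *
H=dict(cool_box=0,pack_a_c=.009,divider_grip=.019,pot_a_c=.018,pack_large_c=.014,pot_large_c=.0375,pot_open_c=.017)
np.set_printoptions(precision=3,suppress=True)
for n in("top","scene"):
    p=arm.get_image(n); save(p,n+"1.png")
    print(n,"cam at",-np.array(p["R"]).T@p["t"])
    for l,z in H.items():
        for d in arm.tip_of(p,l)[:5]: print(l,np.round(d["point"]),round(d["confidence"],2),ray(p,d["point"],z))
o=arm.get_obs();print(o)
E
```

```text
top cam at [0.34  0.01  1.597]
cool_box [291. 184.] 0.58 [0.602 0.114 0.   ]
cool_box [452. 236.] 0.48 [ 0.455 -0.316  0.   ]
pack_a_c [154. 172.] 0.8 [0.64  0.481 0.009]
pack_a_c [196. 326.] 0.79 [0.226 0.371 0.009]
pack_a_c [209. 272.] 0.71 [0.368 0.334 0.009]
divider_grip [377. 175.] 0.75 [ 0.618 -0.118  0.019]
pot_a_c [456. 280.] 0.59 [ 0.338 -0.318  0.018]
pot_a_c [494. 236.] 0.56 [ 0.453 -0.423  0.018]
pack_large_c [205. 187.] 0.8 [0.597 0.343 0.014]
pot_large_c [456. 280.] 0.71 [ 0.337 -0.314  0.038]
pot_open_c [165. 226.] 0.57 [0.493 0.449 0.017]
scene cam at [ 0.945 -0.081  0.891]
cool_box [378. 325.] 0.83 [0.597 0.117 0.   ]
pack_a_c [442. 222.] 0.8 [0.359 0.338 0.009]
pack_a_c [438. 177.] 0.59 [0.218 0.374 0.009]
divider_grip [270. 342.] 0.83 [ 0.605 -0.116  0.019]
pot_a_c [122. 301.] 0.87 [ 0.461 -0.426  0.018]
pack_large_c [478. 307.] 0.56 [0.597 0.341 0.014]
pot_large_c [169. 246.] 0.63 [ 0.346 -0.321  0.037]
pot_open_c [501. 260.] 0.65 [0.493 0.434 0.017]
pot_open_c [173. 298.] 0.38 [ 0.469 -0.316  0.017]
{'t': 0.8, 'joint_pos': array([-1.219,  0.264,  1.604,  0.   ,  1.274, -0.037]), 'qd': array([ 0.001,  0.001, -0.001,  0.001,  0.001, -0.   ]), 'joint_torque': array([ -0.   , -51.498, -36.769,  -0.   ,   0.001,  -0.   ]), 'position': array([ 0.256, -0.625,  0.231]), 'orientation': array([0.981, 0.193, 0.   , 0.   ]), 'force': array([ 0.331, -0.779, -0.426]), 'torque': array([-0.01 ,  0.012,  0.043]), 'grip_width': 0.08470113716460206}
```

View pics/top1.png

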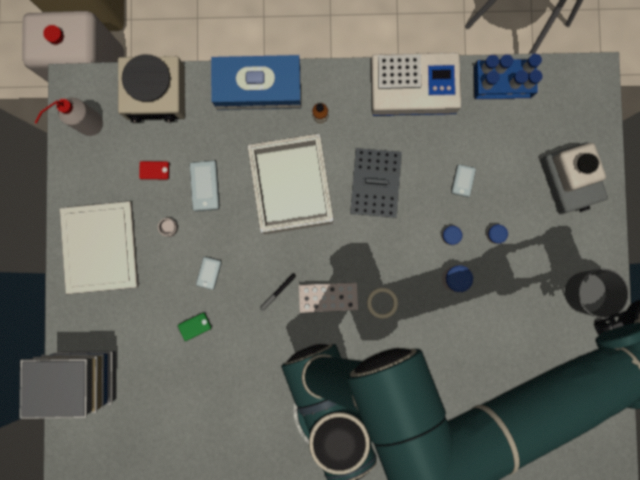

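View pics/scene1.png

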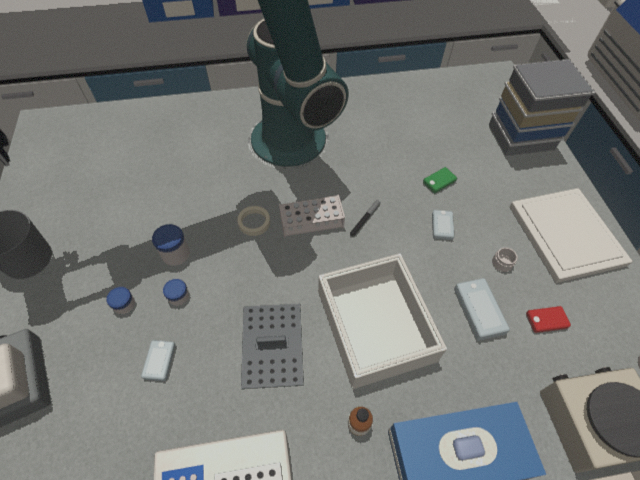

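The top view shows the small packs at (464,181) and (208,272), the small capped pots at (452,235) and (498,234), and the large pot at (459,278). The divider is at (377,180) and the box at (290,183). The open pot is at (168,227), the large pack at (204,186), and the red and green look-alikes at (154,171) and (195,326). Next I'll rectify each one at its top plane to get exact poses.

```bash
cat >> h.py <<'E'
def rect(p,cx,cy,z,half=0.08,mm=0.0005):
    # rectified: column grows with -y, row with -x (like top picture); centre = (cx,cy)
    n=int(2*half/mm); src=np.float32([proj(p,[cx+sx*half,cy+sy*half,z]) for sx,sy in((1,1),(1,-1),(-1,-1),(-1,1))])
    H=cv2.getPerspectiveTransform(src,np.float32([[0,0],[n,0],[n,n],[0,n]]))
    return cv2.warpPerspective(cv2.cvtColor(p["pixels"],cv2.COLOR_RGB2BGR),H,(n,n),flags=cv2.INTER_CUBIC)
E
python3 - <<'E'
from h import *
T=[("packA",.363,.336,.018,.08),("packB",.60,-.353,.018,.08),("pot1",.455,-.31,.036,.08),("pot2",.455,-.424,.036,.08),("div",.612,-.117,.004,.13),("handle",.612,-.117,.034,.08),("box",.60,.115,.075,.15)]
ps={n:arm.get_image(n) for n in("top","scene")}
rows=[]
for n,p in ps.items():
    r=[]
    for name,cx,cy,z,h in T:
        mm=h/160; im=rect(p,cx,cy,z,h,mm); hsv=cv2.cvtColor(im,cv2.COLOR_BGR2HSV)
        V=hsv[...,2]; 
        if "pot" in name: m=(hsv[...,1]>120)&(hsv[...,0]>95)&(hsv[...,0]<135)
        elif name=="box" or "pack" in name: m=V>165
        elif name=="div": m=V<95
        else: m=np.zeros_like(V,bool)
        m=cv2.morphologyEx(m.astype(np.uint8)*255,cv2.MORPH_CLOSE,np.ones((15,15)))
        cs=cv2.findContours(m,cv2.RETR_EXTERNAL,cv2.CHAIN_APPROX_NONE)[0]
        if cs:
            c=min((c for c in cs if cv2.contourArea(c)>800),key=lambda c:np.hypot(*(np.array(cv2.minAreaRect(c)[0])-160)),default=None)
            if c is not None:
                R=cv2.minAreaRect(c); (u,v),(w,hh),a=R
                q=cv2.boxPoints(R); e=max(q[1]-q[0],q[2]-q[1],key=np.linalg.norm)
                yaw=np.degrees(np.arctan2(-e[0],-e[1])); yaw=(yaw+90)%180-90
                print(n,name,"xy %.4f %.4f"%(cx-(v-160)*mm,cy-(u-160)*mm),"size mm %.0f %.0f"%(w*mm*1e3,hh*mm*1e3),"yaw %.1f"%yaw)
                cv2.drawContours(im,[c],-1,(0,0,255),1)
        r.append(cv2.resize(im,(200,200)))
    r.append(np.zeros_like(r[0])); rows+=[np.hstack(r[:4]),np.hstack(r[4:])]
cv2.imwrite("pics/rect.png",cv2.resize(np.vstack(rows),(600,600)))
E
```

```text
top packA xy 0.3657 0.3354 size mm 40 71 yaw -15.0
top packB xy 0.6007 -0.3469 size mm 38 69 yaw -14.7
top pot1 xy 0.4551 -0.3079 size mm 45 45 yaw -45.0
top pot2 xy 0.4565 -0.4263 size mm 46 45 yaw 69.4
top div xy 0.6021 -0.1140 size mm 126 181 yaw -5.9
top box xy 0.5943 0.1111 size mm 227 187 yaw 7.9
scene packA xy 0.3679 0.3361 size mm 46 76 yaw -16.4
scene packB xy 0.6034 -0.3466 size mm 45 76 yaw -13.9
scene pot2 xy 0.4600 -0.4281 size mm 49 49 yaw 72.6
scene div xy 0.6046 -0.1155 size mm 64 28 yaw 86.9
scene box xy 0.5960 0.1113 size mm 229 189 yaw 7.9
```

View pics/rect.png

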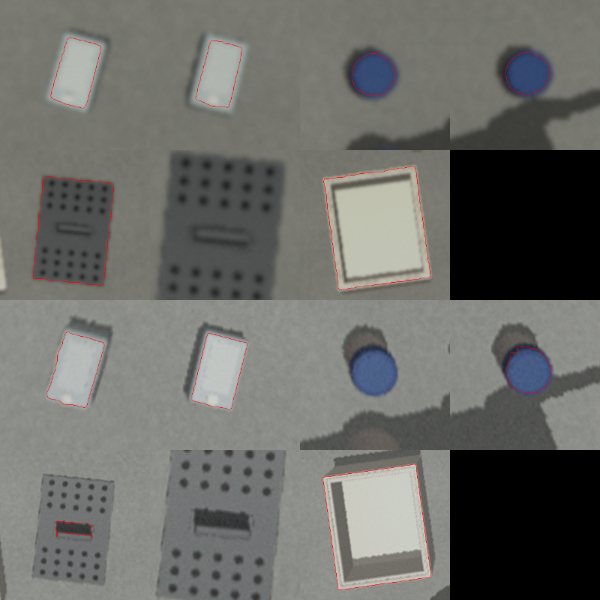

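```bash
cat > plan.py <<'E'
import sys
from h import *
from scipy.spatial.transform import Rotation as Ro
# usage: plan.py "x y z yawdeg n" ...   legs from the measured pose; n rows each (tool down)
o=arm.get_obs(); P=np.array(o["position"]); R=Ro.from_quat(o["orientation"])
X=R.as_matrix()[:,0]; print("at",P.round(4),"yaw %.1f"%np.degrees(np.arctan2(X[1],X[0])),"tilt %.2f"%np.degrees(np.arccos(-R.as_matrix()[2,2])),"w %.4f"%o["grip_width"],"j6 %.2f"%o["joint_pos"][5])
for a in sys.argv[1:]:
    x,y,z,yaw,n=map(float,a.split()); n=int(n)
    T=Ro.from_euler("z",yaw,degrees=True)*Ro.from_euler("x",180,degrees=True)
    d=(np.array([x,y,z])-P)/n; rv=(R.inv()*T).as_rotvec()/n
    for i in range(n):
        print(*(R.inv().apply(d)/.06).round(2),*(np.degrees(rv)/5).round(2)); R=R*Ro.from_rotvec(rv)
    P=np.array([x,y,z]); print("--")
E
python3 plan.py "0.602 -0.347 0.11 -14.3 8"  "0.602 -0.347 0.002 -14.3 3"
```

```text
at [ 0.2559 -0.6246  0.2313] yaw 22.3 tilt 0.00 w 0.0857 j6 -0.04
0.89 -0.26 0.25 -0.0 -0.0 0.91
0.86 -0.33 0.25 -0.0 -0.0 0.91
0.83 -0.4 0.25 -0.0 -0.0 0.91
0.8 -0.46 0.25 -0.0 -0.0 0.91
0.76 -0.53 0.25 -0.0 -0.0 0.91
0.72 -0.59 0.25 -0.0 -0.0 0.91
0.67 -0.64 0.25 -0.0 -0.0 0.91
0.61 -0.69 0.25 -0.0 -0.0 0.91
--
-0.0 -0.0 0.6 -0.0 -0.0 0.0
-0.0 -0.0 0.6 -0.0 -0.0 0.0
-0.0 -0.0 0.6 -0.0 -0.0 0.0
--
```

Call:
jog_arm:
  targets: "0.89 -0.26 0.25 0 0 0.91 80;0.86 -0.33 0.25 0 0 0.91 80;0.83 -0.4 0.25 0 0 0.91 80;0.8 -0.46 0.25 0 0 0.91 80"
  newtons: 40

```text
t: 1.4
position: [0.43, -0.4851, 0.171]
orientation: [0.999, 0.034, 0.0, 0.0]
force: [0.8, -0.6, 0.4]
grip_width: 0.0798
```

Call:
jog_arm:
  targets: "0.76 -0.53 0.25 0 0 0.91 80;0.72 -0.59 0.25 0 0 0.91 80;0.67 -0.64 0.25 0 0 0.91 80;0.61 -0.69 0.25 0 0 0.91 80;0 0 0 0 0 0 80"

```text
t: 2.02
position: [0.6039, -0.343, 0.1094]
orientation: [0.993, -0.121, -0.001, -0.001]
force: [-0.8, -0.5, 0.4]
grip_width: 0.0805
```

```bash
python3 plan.py "0.602 -0.347 0.002 -14.3 3"
```

```text
at [ 0.6039 -0.343   0.1094] yaw -13.9 tilt 0.15 w 0.0805 j6 1.26
-0.0 0.03 0.6 -0.01 0.01 0.03
-0.0 0.02 0.6 -0.01 0.01 0.03
-0.0 0.02 0.6 -0.01 0.01 0.03
--
```

Call:
jog_arm:
  targets: "-0.01 0.07 0.6 0 0 0.07 75;0 0 0.6 0 0 0 75;0 0 0.58 0 0 0 75;0 0 0 0 0 0 45;0 0 0 0 0 0 45"

```text
t: 2.65
position: [0.6006, -0.3517, 0.0058]
orientation: [0.992, -0.126, 0.001, 0.0]
force: [0.3, -0.1, -0.2]
grip_width: 0.0488
```

Call:
jog_arm:
  targets: "0 0 0 0 0 0 40;0 0 0 0 0 0 40;0 0 -0.3 0 0 0 40"

```text
t: 3.02
position: [0.5992, -0.3498, 0.022]
orientation: [0.992, -0.126, -0.001, -0.001]
force: [0.1, 1.4, -0.5]
grip_width: 0.0489
```

```bash
python3 - <<'E'
import numpy as np
b=np.array([.595,.111]);a=np.radians(7.9);u=np.array([np.cos(a),np.sin(a)])
for s in(.05,-.05,.055,-.055):print(s,b+s*u)
E
python3 plan.py "0.602 -0.347 0.12 -12 2" "0.545 0.105 0.12 7.9 9"
```

```text
0.05 [0.64452547 0.11787223]
-0.05 [0.54547453 0.10412777]
0.055 [0.64947802 0.11855945]
-0.055 [0.54052198 0.10344055]
at [ 0.5992 -0.3498  0.022 ] yaw -14.5 tilt 0.17 w 0.0489 j6 1.26
0.01 -0.03 -0.82 -0.01 0.02 -0.25
0.02 -0.03 -0.82 -0.01 0.02 -0.25
--
-0.28 -0.8 -0.0 0.0 0.0 -0.44
-0.25 -0.81 -0.0 0.0 0.0 -0.44
-0.22 -0.82 -0.0 0.0 0.0 -0.44
-0.18 -0.82 -0.0 0.0 0.0 -0.44
-0.15 -0.83 -0.0 0.0 0.0 -0.44
-0.12 -0.84 -0.0 0.0 0.0 -0.44
-0.09 -0.84 -0.0 0.0 0.0 -0.44
-0.05 -0.84 -0.0 0.0 0.0 -0.44
-0.02 -0.84 -0.0 0.0 0.0 -0.44
--
```

```bash
python3 plan.py "0.602 -0.347 0.12 -12 2" "0.643 0.118 0.12 7.9 8"
```

```text
at [ 0.5992 -0.3498  0.022 ] yaw -14.5 tilt 0.17 w 0.0489 j6 1.26
0.01 -0.03 -0.82 -0.01 0.02 -0.25
0.02 -0.03 -0.82 -0.01 0.02 -0.25
--
-0.12 -0.97 -0.0 0.0 0.0 -0.5
-0.08 -0.97 -0.0 0.0 0.0 -0.5
-0.03 -0.97 -0.0 0.0 0.0 -0.5
0.01 -0.97 -0.0 0.0 0.0 -0.5
0.05 -0.97 -0.0 0.0 0.0 -0.5
0.09 -0.97 -0.0 0.0 0.0 -0.5
0.13 -0.96 -0.0 0.0 0.0 -0.5
0.18 -0.96 -0.0 0.0 0.0 -0.5
--
```

Call:
jog_arm:
  targets: "0.01 -0.03 -0.82 0 0 -0.25 40;0.02 -0.03 -0.82 0 0 -0.25 40;-0.12 -0.97 0 0 0 -0.5 40;-0.08 -0.97 0 0 0 -0.5 40;-0.03 -0.97 0 0 0 -0.5 40"

```text
t: 3.65
position: [0.6187, -0.1716, 0.1232]
orientation: [0.999, -0.039, 0.001, 0.0]
force: [0.9, 0.7, -0.8]
grip_width: 0.0489
```

Call:
jog_arm:
  targets: "0.01 -0.97 0 0 0 -0.5 40;0.05 -0.97 0 0 0 -0.5 40;0.09 -0.97 0 0 0 -0.5 40;0.13 -0.96 0 0 0 -0.5 40;0.18 -0.96 0 0 0 -0.5 40"

```text
t: 4.28
position: [0.6436, 0.1197, 0.123]
orientation: [0.997, 0.071, 0.001, -0.0]
force: [-0.1, 0.1, 0.1]
grip_width: 0.0489
```

Call:
jog_arm:
  targets: "0 0 0 0 0 0 40"

```text
t: 4.4
position: [0.6437, 0.1223, 0.1229]
orientation: [0.997, 0.073, 0.001, -0.001]
force: [0.2, -0.8, -1.8]
grip_width: 0.0486
```

```bash
python3 plan.py "0.643 0.118 0.017 7.9 3"
python3 - <<'E'
from h import *
save(arm.get_image("scene"),"s2.png",(220,200,500,420),2.5)
E
```

```text
at [0.6437 0.1223 0.1229] yaw 8.3 tilt 0.18 w 0.0486 j6 1.57
-0.01 0.02 0.59 -0.0 -0.01 0.03
-0.01 0.02 0.59 -0.0 -0.01 0.03
-0.01 0.02 0.59 -0.0 -0.01 0.03
--
```

View pics/s2.png

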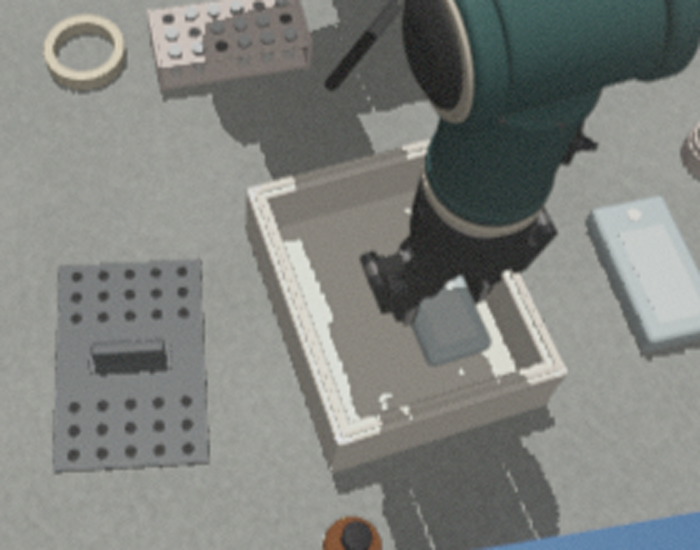

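The picture shows the pack held level at crop (450,320), over the far end of the box and clear of the walls. Next I lower it.

Call:
jog_arm:
  targets: "-0.03 0.07 0.7 0 0 0.08 40;0 0 0.6 0 0 0 40;0 0 0.35 0 0 0 40;0 0 0.08 0 0 0 40;0 0 0 0 0 0 40"

```text
t: 5.08
position: [0.6428, 0.1129, 0.0181]
orientation: [0.998, 0.066, 0.001, -0.0]
force: [0.2, -0.2, -0.9]
grip_width: 0.0492
```

Call:
jog_arm:
  targets: "0 0 0.03 0 0 0 40;0 0 0 0 0 0 40"

```text
t: 5.32
position: [0.6427, 0.1134, 0.0164]
orientation: [0.998, 0.067, 0.001, -0.0]
force: [-0.1, 0.0, -0.8]
grip_width: 0.0488
```

Call:
jog_arm:
  targets: "0 0 0.03 0 0 0 40;0 0 0 0 0 0 40"

```text
t: 5.58
position: [0.6428, 0.1134, 0.016]
orientation: [0.998, 0.067, 0.001, -0.0]
force: [-3.3, -1.1, 9.0]
grip_width: 0.0488
```

Call:
jog_arm:
  targets: "0 0 0 0 0 0 68;0 0 0 0 0 0 68;0 0 -0.2 0 0 0 68;0 0 -0.8 0 0 0 75;0 0 -0.8 0 0 0 75"

```text
t: 6.2
position: [0.6414, 0.1132, 0.1225]
orientation: [0.998, 0.067, -0.001, 0.0]
force: [0.2, 0.3, -0.2]
grip_width: 0.0751
```

```bash
python3 plan.py "0.367 0.336 0.13 -12 7"
```

```text
at [0.6414 0.1132 0.1225] yaw 7.6 tilt 0.07 w 0.0751 j6 1.57
-0.58 -0.61 -0.02 0.0 0.0 0.56
-0.61 -0.58 -0.02 0.0 0.0 0.56
-0.63 -0.55 -0.02 0.0 0.0 0.56
-0.66 -0.52 -0.02 0.0 0.0 0.56
-0.69 -0.49 -0.02 0.0 0.0 0.56
-0.71 -0.45 -0.02 0.0 0.0 0.56
-0.73 -0.42 -0.02 0.0 0.0 0.56
--
```

Call:
jog_arm:
  targets: "-0.58 -0.61 -0.02 0 0 0.56 75;-0.61 -0.58 -0.02 0 0 0.56 75;-0.63 -0.55 -0.02 0 0 0.56 75;-0.66 -0.52 -0.02 0 0 0.56 75"

```text
t: 6.7
position: [0.484, 0.2408, 0.1272]
orientation: [0.999, -0.032, 0.001, -0.0]
force: [0.7, 1.0, -0.0]
grip_width: 0.0751
```

Call:
jog_arm:
  targets: "-0.69 -0.49 -0.02 0 0 0.56 75;-0.71 -0.45 -0.02 0 0 0.56 75;-0.73 -0.42 -0.02 0 0 0.56 75;0 0 0 0 0 0 75"

```text
t: 7.2
position: [0.3647, 0.337, 0.1307]
orientation: [0.995, -0.102, 0.0, -0.0]
force: [-0.1, -0.4, 0.5]
grip_width: 0.0752
```

```bash
python3 plan.py "0.367 0.336 0.002 -12.5 3"
python3 - <<'E'
from h import *
p=arm.get_image("scene")
im=rect(p,.595,.111,.03,.12,.0006); cv2.imwrite("pics/b3.png",im)
E
```

```text
at [0.3647 0.337  0.1307] yaw -11.7 tilt 0.06 w 0.0752 j6 2.47
0.01 0.0 0.71 -0.0 0.0 0.05
0.01 0.0 0.71 -0.0 0.0 0.05
0.01 0.0 0.71 -0.0 0.0 0.05
--
```

View pics/b3.png

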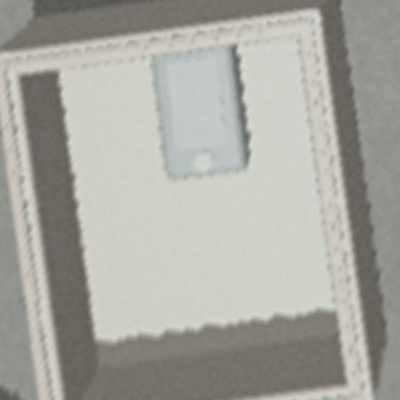

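The first pack lies flat in the far end, centred at about (200,112) in the rectified picture, roughly (0.648, 0.111) in the world. Next I pick the second pack.

Call:
jog_arm:
  targets: "0.03 0 0.71 0 0 0.1 75;0 0 0.71 0 0 0 75;0 0 0.7 0 0 0 75;0 0 0 0 0 0 45;0 0 0 0 0 0 45"

```text
t: 7.88
position: [0.3702, 0.335, 0.0039]
orientation: [0.994, -0.109, 0.001, -0.0]
force: [0.0, 0.6, -0.6]
grip_width: 0.0492
```

Call:
jog_arm:
  targets: "0 0 0 0 0 0 40;0 0 0 0 0 0 40;0 0 -0.3 0 0 0 40"

```text
t: 8.25
position: [0.368, 0.3343, 0.0207]
orientation: [0.994, -0.109, -0.001, 0.001]
force: [0.2, 0.7, -0.6]
grip_width: 0.0494
```

```bash
python3 plan.py "0.367 0.336 0.12 -10 2" "0.545 0.104 0.12 7.9 6"
```

```text
at [0.368  0.3343 0.0207] yaw -12.5 tilt 0.09 w 0.0494 j6 2.48
-0.01 -0.01 -0.83 0.01 0.01 -0.25
-0.01 -0.01 -0.83 0.01 0.01 -0.25
--
0.6 0.55 0.0 -0.0 0.0 -0.6
0.57 0.58 0.0 -0.0 0.0 -0.6
0.54 0.61 0.0 -0.0 0.0 -0.6
0.51 0.64 0.0 -0.0 0.0 -0.6
0.47 0.66 0.0 -0.0 0.0 -0.6
0.44 0.68 0.0 -0.0 0.0 -0.6
--
```

Call:
jog_arm:
  targets: "-0.01 -0.01 -0.83 0 0 -0.25 40;-0.01 -0.01 -0.83 0 0 -0.25 40;0.6 0.55 0 0 0 -0.6 40;0.57 0.58 0 0 0 -0.6 40;0.54 0.61 0 0 0 -0.6 40"

```text
t: 8.88
position: [0.4582, 0.2194, 0.1218]
orientation: [1.0, -0.007, 0.001, -0.001]
force: [1.5, -0.6, -0.9]
grip_width: 0.0495
```

Call:
jog_arm:
  targets: "0.51 0.64 0 0 0 -0.6 40;0.47 0.66 0 0 0 -0.6 40;0.44 0.68 0 0 0 -0.6 40;0 0 0 0 0 0 40"

```text
t: 9.38
position: [0.5488, 0.1019, 0.1215]
orientation: [0.998, 0.068, 0.001, 0.0]
force: [-0.6, -0.3, -1.1]
grip_width: 0.0494
```

```bash
python3 plan.py "0.545 0.104 0.017 7.9 3"
```

```text
at [0.5488 0.1019 0.1215] yaw 7.8 tilt 0.17 w 0.0494 j6 1.57
-0.02 -0.02 0.58 0.0 -0.01 -0.01
-0.02 -0.01 0.58 0.0 -0.01 -0.01
-0.02 -0.01 0.58 0.0 -0.01 -0.01
--
```

Call:
jog_arm:
  targets: "-0.06 -0.04 0.7 0 0 0 40;0 0 0.6 0 0 0 40;0 0 0.35 0 0 0 40;0 0 0.07 0 0 0 40;0 0 0 0 0 0 40"

```text
t: 10.0
position: [0.5427, 0.1067, 0.0178]
orientation: [0.998, 0.07, 0.0, -0.0]
force: [0.7, 1.1, -0.2]
grip_width: 0.0496
```

Call:
jog_arm:
  targets: "0 0 0.03 0 0 0 40;0 0 0 0 0 0 40"

```text
t: 10.25
position: [0.5433, 0.1063, 0.0163]
orientation: [0.998, 0.07, 0.001, -0.0]
force: [-0.6, 0.9, -0.3]
grip_width: 0.0496
```

Call:
jog_arm:
  targets: "0 0 0.03 0 0 0 40;0 0 0 0 0 0 40"

```text
t: 10.5
position: [0.5432, 0.1062, 0.0143]
orientation: [0.998, 0.07, 0.001, -0.0]
force: [-1.1, 0.3, 4.5]
grip_width: 0.0492
```

Call:
jog_arm:
  targets: "0 0 0 0 0 0 68;0 0 0 0 0 0 68;0 0 -0.2 0 0 0 68;0 0 -0.8 0 0 0 75;0 0 -0.8 0 0 0 60"

```text
t: 11.12
position: [0.5421, 0.106, 0.1228]
orientation: [0.998, 0.07, -0.0, 0.0]
force: [0.7, 0.1, 0.9]
grip_width: 0.0603
```

```bash
python3 plan.py "0.603 -0.115 0.12 84.5 16"
```

```text
at [0.5421 0.106  0.1228] yaw 8.0 tilt 0.06 w 0.0603 j6 1.58
0.03 0.24 0.0 -0.0 0.0 -0.96
0.01 0.24 0.0 -0.0 0.0 -0.96
-0.01 0.24 0.0 -0.0 0.0 -0.96
-0.03 0.24 0.0 -0.0 0.0 -0.96
-0.05 0.23 0.0 -0.0 0.0 -0.96
-0.07 0.23 0.0 -0.0 0.0 -0.96
-0.09 0.22 0.0 -0.0 0.0 -0.96
-0.1 0.21 0.0 -0.0 0.0 -0.96
-0.12 0.21 0.0 -0.0 0.0 -0.96
-0.14 0.19 0.0 -0.0 0.0 -0.96
-0.15 0.18 0.0 -0.0 0.0 -0.96
-0.17 0.17 0.0 -0.0 0.0 -0.96
-0.18 0.15 0.0 -0.0 0.0 -0.96
-0.2 0.14 0.0 -0.0 0.0 -0.96
-0.21 0.12 0.0 -0.0 0.0 -0.96
-0.22 0.1 0.0 -0.0 0.0 -0.96
--
```

Call:
jog_arm:
  targets: "0.03 0.24 0 0 0 -0.96 60;0.01 0.24 0 0 0 -0.96 60;-0.01 0.24 0 0 0 -0.96 60;-0.03 0.24 0 0 0 -0.96 60;-0.05 0.23 0 0 0 -0.96 60"

```text
t: 11.75
position: [0.5616, 0.0362, 0.1223]
orientation: [0.961, 0.277, 0.0, 0.0]
force: [0.1, -0.1, 1.1]
grip_width: 0.0593
```

Call:
jog_arm:
  targets: "-0.07 0.23 0 0 0 -0.96 50;-0.09 0.22 0 0 0 -0.96 50;-0.1 0.21 0 0 0 -0.96 50;-0.12 0.21 0 0 0 -0.96 50;-0.14 0.19 0 0 0 -0.96 50"

```text
t: 12.38
position: [0.5807, -0.0325, 0.1223]
orientation: [0.882, 0.471, 0.0, 0.0]
force: [0.6, -0.8, 0.5]
grip_width: 0.0501
```

Call:
jog_arm:
  targets: "-0.15 0.18 0 0 0 -0.96 50;-0.17 0.17 0 0 0 -0.96 50;-0.18 0.15 0 0 0 -0.96 50;-0.2 0.14 0 0 0 -0.96 50;-0.21 0.12 0 0 0 -0.96 50"

```text
t: 13.0
position: [0.5999, -0.1016, 0.1223]
orientation: [0.765, 0.644, 0.0, 0.0]
force: [0.2, 0.0, 0.4]
grip_width: 0.05
```

Call:
jog_arm:
  targets: "-0.22 0.1 0 0 0 -0.96 50;0 0 0 0 0 0 50"

```text
t: 13.25
position: [0.6036, -0.116, 0.1222]
orientation: [0.739, 0.674, 0.0, 0.0]
force: [0.0, -0.3, 0.5]
grip_width: 0.0499
```

```bash
python3 plan.py "0.603 -0.115 0.010 84.5 3"
python3 - <<'E'
from h import *
p=arm.get_image("scene")
a=rect(p,.595,.111,.03,.12,.0006); b=rect(p,.603,-.115,.034,.12,.0006)
cv2.imwrite("pics/b4.png",np.hstack([a,b]))
E
```

```text
at [ 0.6036 -0.116   0.1222] yaw 84.7 tilt 0.05 w 0.0499 j6 -0.14
0.01 -0.0 0.62 0.0 0.0 0.01
0.01 -0.0 0.62 0.0 0.0 0.01
0.0 -0.0 0.62 0.0 0.0 0.01
--
```

View pics/b4.png

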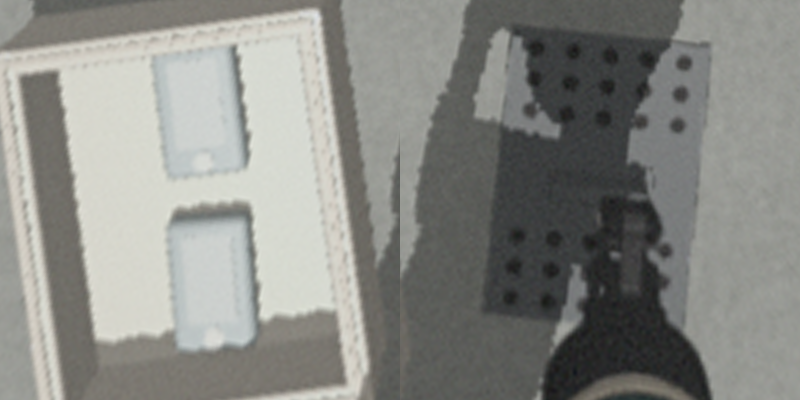

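Both packs now lie flat, one in each end, at (200,112) and (213,280). The gripper stands over the divider handle, so I go down to grip it.

Call:
jog_arm:
  targets: "0.02 0 0.65 0 0 0.04 50;0 0 0.65 0 0 0 50;0 0 0.55 0 0 0 50;0 0 0 0 0 0 20;0 0 0 0 0 0 5"
  newtons: 60

```text
t: 13.92
position: [0.6042, -0.1137, 0.0117]
orientation: [0.74, 0.673, 0.0, 0.001]
force: [-1.8, 0.6, 0.6]
grip_width: 0.0142
```

Call:
jog_arm:
  targets: "0 0 0 0 0 0 0;0 0 0 0 0 0 0;0 0 0 0 0 0 0"

```text
t: 14.3
position: [0.6046, -0.1142, 0.0121]
orientation: [0.74, 0.673, 0.001, 0.001]
force: [-0.7, 0.6, 5.5]
grip_width: 0.0105
```

Call:
jog_arm:
  targets: "0 0 -0.3 0 0 0 0;0 0 -0.8 0 0 0 0;0 0 -0.8 0 0 0 0;0 0 0 0 0 0 0"

```text
t: 14.8
position: [0.6075, -0.115, 0.1312]
orientation: [0.739, 0.673, 0.003, 0.005]
force: [0.7, -0.7, -1.0]
grip_width: 0.0107
```

```bash
python3 plan.py "0.595 0.111 0.13 97.9 5"
python3 - <<'E'
from h import *
p=arm.get_image("scene"); save(p,"s5.png",(200,220,440,400),2.5)
E
```

```text
at [ 0.6075 -0.115   0.1312] yaw 84.6 tilt 0.64 w 0.0107 j6 -0.13
0.75 -0.11 0.0 0.02 0.01 -0.53
0.75 -0.08 0.0 0.02 0.01 -0.53
0.75 -0.04 0.0 0.02 0.01 -0.53
0.75 -0.01 0.0 0.02 0.01 -0.53
0.75 0.03 0.0 0.02 0.01 -0.53
--
```

View pics/s5.png

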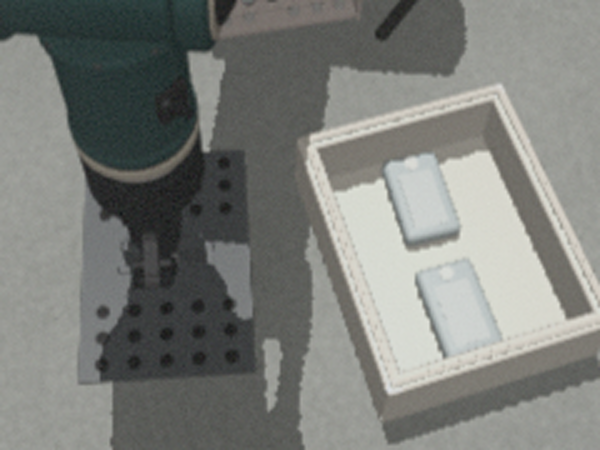

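The divider came up level with the gripper: its plate is larger and shifted in the picture, and the grip still reads 10.7 mm. Now I carry it over the box.

Call:
jog_arm:
  targets: "0.75 -0.11 0 0 0 -0.53 0;0.75 -0.08 0 0 0 -0.53 0;0.75 -0.04 0 0 0 -0.53 0;0.75 -0.01 0 0 0 -0.53 0;0.75 0.03 0 0 0 -0.53 0"

```text
t: 15.48
position: [0.5892, 0.1126, 0.1226]
orientation: [0.656, 0.754, -0.001, -0.001]
force: [-0.0, 0.2, -1.7]
grip_width: 0.0108
```

Call:
jog_arm:
  targets: "0 0 0 0 0 0 0;0 0 0 0 0 0 0"

```text
t: 15.72
position: [0.5899, 0.1112, 0.1231]
orientation: [0.657, 0.754, -0.001, -0.001]
force: [0.4, -0.3, -2.3]
grip_width: 0.0107
```

```bash
python3 plan.py "0.595 0.111 0.045 97.9 3"
python3 - <<'E'
from h import *
p=arm.get_image("scene"); save(p,"s6.png",(260,200,500,400),2.5)
E
```

```text
at [0.5899 0.1112 0.1231] yaw 97.9 tilt 0.16 w 0.0107 j6 0.01
-0.0 0.03 0.43 -0.01 0.0 0.0
-0.0 0.03 0.43 -0.01 0.0 0.0
-0.0 0.03 0.43 -0.01 0.0 0.0
--
```

View pics/s6.png

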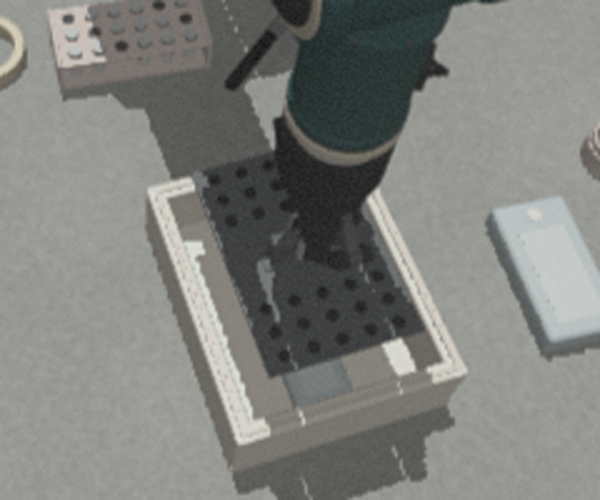

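The plate is aligned with the box at (310,270); its apparent shift toward the robot is from its height. I lower it in steps.

Call:
jog_arm:
  targets: "0 0.08 0.35 0 0 0 0;0 0 0.35 0 0 0 0;0 0 0 0 0 0 0"

```text
t: 16.15
position: [0.5934, 0.1108, 0.0788]
orientation: [0.657, 0.753, -0.002, -0.002]
force: [0.1, -0.1, -0.0]
grip_width: 0.0108
```

Run:
```python
from h import *
p=arm.get_image("scene"); print(arm.get_obs()["position"],arm.get_obs()["force"])
z=arm.get_obs()["position"][2]-.012+.004
a=rect(p,.595,.111,z,.13,.00065);b=rect(p,.595,.111,.075,.13,.00065); cv2.imwrite("pics/b7.png",np.hstack([a,b]))
```

```text
[0.59453725 0.11109671 0.08032907] [ 0.32860075 -0.11993598 -0.60983495]
```

View pics/b7.png

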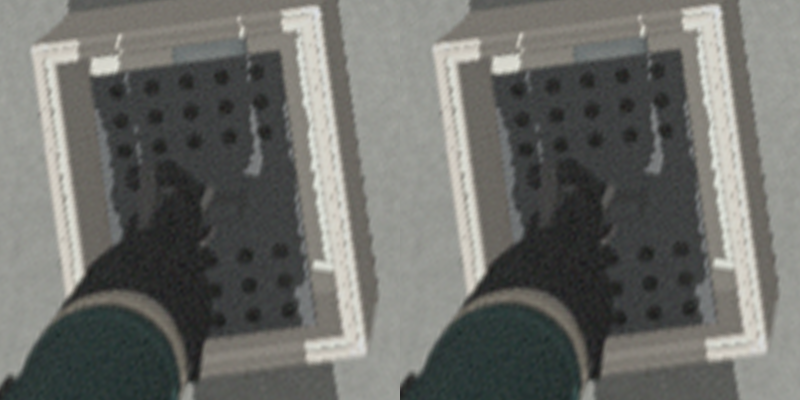

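The plate is centred in the opening, with its edges at about rows 63 and 335, so I continue down.

Call:
jog_arm:
  targets: "0 0 0.3 0 0 0 0;0 0 0.22 0 0 0 0;0 0 0.06 0 0 0 0;0 0 0 0 0 0 0"

```text
t: 16.7
position: [0.5955, 0.1122, 0.0472]
orientation: [0.657, 0.754, -0.0, -0.0]
force: [-0.6, 0.2, -1.4]
grip_width: 0.011
```

Call:
jog_arm:
  targets: "0 0 0.03 0 0 0 0;0 0 0 0 0 0 0"

```text
t: 16.95
position: [0.5962, 0.1123, 0.0463]
orientation: [0.657, 0.754, 0.0, 0.0]
force: [-0.1, 0.1, -0.8]
grip_width: 0.0107
```

Call:
jog_arm:
  targets: "0 0 0.04 0 0 0 0;0 0 0 0 0 0 0"

```text
t: 17.2
position: [0.5957, 0.1122, 0.0434]
orientation: [0.657, 0.754, -0.0, -0.0]
force: [-0.2, 0.4, -1.2]
grip_width: 0.0114
```

Call:
jog_arm:
  targets: "0 0 0.03 0 0 0 0;0 0 0 0 0 0 0"

```text
t: 17.45
position: [0.596, 0.1122, 0.0421]
orientation: [0.657, 0.754, 0.0, 0.0]
force: [-1.9, 0.6, 3.2]
grip_width: 0.0108
```

Call:
jog_arm:
  targets: "0 0 0 0 0 0 35;0 0 0 0 0 0 35;0 0 -0.3 0 0 0 35;0 0 -0.8 0 0 0 50;0 0 -0.5 0 0 0 70"

```text
t: 18.08
position: [0.5972, 0.1124, 0.1414]
orientation: [0.657, 0.754, 0.001, 0.001]
force: [0.8, 0.4, 0.4]
grip_width: 0.0667
```

```bash
python3 plan.py "0.457 -0.309 0.12 45 9"
python3 - <<'E'
from h import *
p=arm.get_image("top")
a=rect(p,.595,.111,.034,.13,.00065);b=rect(p,.457,-.365,.036,.13,.00065); cv2.imwrite("pics/b8.png",np.hstack([a,b]))
E
```

```text
at [0.5972 0.1124 0.1414] yaw 97.9 tilt 0.22 w 0.0667 j6 0.01
-0.74 -0.36 0.04 0.0 -0.0 1.18
-0.77 -0.29 0.04 0.0 -0.0 1.18
-0.8 -0.21 0.04 0.0 -0.0 1.18
-0.81 -0.12 0.04 0.0 -0.0 1.18
-0.82 -0.04 0.04 0.0 -0.0 1.18
-0.82 0.04 0.04 0.0 -0.0 1.18
-0.81 0.13 0.04 0.0 -0.0 1.18
-0.8 0.21 0.04 0.0 -0.0 1.18
-0.77 0.29 0.04 0.0 -0.0 1.18
--
```

View pics/b8.png

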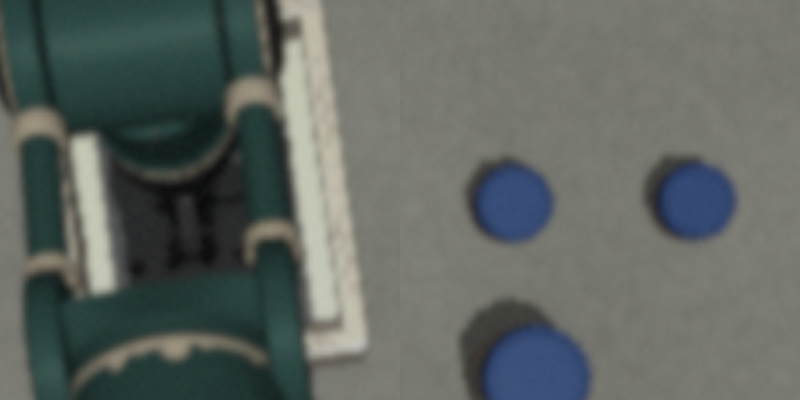

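The arm hides most of the box in this view. The pots are unmoved, at right-panel (513,202) and (697,201), i.e. (0.457,-0.309) and (0.457,-0.428).

```bash
python3 plan.py "0.457 -0.309 0.12 54 9"
```

```text
at [0.5998 0.1128 0.1459] yaw 97.9 tilt 0.60 w 0.0697 j6 0.01
-0.74 -0.37 0.04 0.01 -0.01 0.98
-0.77 -0.31 0.04 0.01 -0.01 0.98
-0.79 -0.24 0.05 0.01 -0.01 0.98
-0.81 -0.17 0.05 0.01 -0.01 0.98
-0.82 -0.1 0.05 0.01 -0.01 0.98
-0.82 -0.03 0.05 0.01 -0.01 0.98
-0.82 0.04 0.05 0.01 -0.01 0.98
-0.82 0.11 0.05 0.01 -0.01 0.98
-0.81 0.18 0.05 0.01 -0.01 0.98
--
```

Call:
jog_arm:
  targets: "-0.74 -0.37 0.04 0 0 0.98 72;-0.77 -0.31 0.04 0 0 0.98 72;-0.79 -0.24 0.05 0 0 0.98 72;-0.81 -0.17 0.05 0 0 0.98 72;-0.82 -0.1 0.05 0 0 0.98 72"
  newtons: 40

```text
t: 18.75
position: [0.5158, -0.1243, 0.125]
orientation: [0.803, 0.596, 0.001, 0.001]
force: [0.5, -0.5, -0.4]
grip_width: 0.0718
```

Call:
jog_arm:
  targets: "-0.82 -0.03 0.05 0 0 0.98 72;-0.82 0.04 0.05 0 0 0.98 72;-0.82 0.11 0.05 0 0 0.98 72;-0.81 0.18 0.05 0 0 0.98 72;0 0 0 0 0 0 72"

```text
t: 19.38
position: [0.4516, -0.3133, 0.1128]
orientation: [0.893, 0.45, 0.0, 0.001]
force: [0.2, 0.2, 0.7]
grip_width: 0.0719
```

```bash
python3 plan.py "0.457 -0.309 0.003 54 3"
python3 - <<'E'
from h import *
p=arm.get_image("scene")
a=rect(p,.595,.111,.034,.13,.00065);b=rect(p,.457,-.365,.036,.13,.00065); cv2.imwrite("pics/b9.png",np.hstack([a,b]))
E
```

```text
at [ 0.4516 -0.3133  0.1128] yaw 53.5 tilt 0.10 w 0.0719 j6 -0.01
0.04 0.01 0.61 0.01 0.0 -0.03
0.04 0.01 0.61 0.01 0.0 -0.03
0.04 0.01 0.61 0.01 0.0 -0.03
--
```

View pics/b9.png

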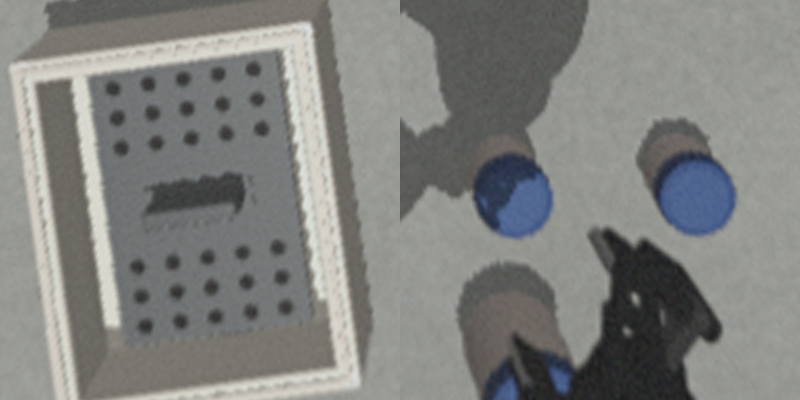

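The divider lies level and centred on the packs, and both pots are clear to grasp at (513,197) and (697,197). Now I descend on the first pot.

Call:
jog_arm:
  targets: "0.14 0.03 0.63 0 0 -0.1 72;0 0 0.63 0 0 0 72;0 0 0.57 0 0 0 72;0 0 0 0 0 0 45;0 0 0 0 0 0 42"

```text
t: 20.05
position: [0.4599, -0.3043, 0.0034]
orientation: [0.89, 0.457, 0.0, 0.001]
force: [0.0, -0.3, 0.0]
grip_width: 0.048
```

Call:
jog_arm:
  targets: "0 0 0 0 0 0 40;0 0 0 0 0 0 40;0 0 -0.3 0 0 0 40"

```text
t: 20.42
position: [0.4577, -0.3038, 0.02]
orientation: [0.89, 0.456, -0.001, -0.001]
force: [-0.7, 0.0, 0.2]
grip_width: 0.0485
```

```bash
python3 plan.py "0.457 -0.309 0.14 50 2" "0.6495 0.1186 0.15 7.9 9"
```

```text
at [ 0.4577 -0.3038  0.02  ] yaw 54.3 tilt 0.15 w 0.0485 j6 -0.01
-0.04 0.02 -1.0 -0.01 0.0 0.43
-0.04 0.02 -1.0 -0.01 0.0 0.43
--
0.84 -0.24 -0.02 0.0 -0.0 0.94
0.81 -0.3 -0.02 0.0 -0.0 0.94
0.79 -0.37 -0.02 0.0 -0.0 0.94
0.75 -0.43 -0.02 0.0 -0.0 0.94
0.72 -0.49 -0.02 0.0 -0.0 0.94
0.67 -0.55 -0.02 0.0 -0.0 0.94
0.63 -0.6 -0.02 0.0 -0.0 0.94
0.58 -0.65 -0.02 0.0 -0.0 0.94
0.52 -0.7 -0.02 0.0 -0.0 0.94
--
```

Call:
jog_arm:
  targets: "-0.04 0.02 -0.97 0 0 0.43 40;-0.04 0.02 -0.97 0 0 0.43 40;0.84 -0.24 -0.02 0 0 0.94 40;0.81 -0.3 -0.02 0 0 0.94 40;0.79 -0.37 -0.02 0 0 0.94 40"

```text
t: 21.05
position: [0.5231, -0.1662, 0.1424]
orientation: [0.952, 0.306, 0.001, 0.001]
force: [0.1, -1.0, -1.1]
grip_width: 0.0483
```

Call:
jog_arm:
  targets: "0.75 -0.43 -0.02 0 0 0.94 40;0.72 -0.49 -0.02 0 0 0.94 40;0.67 -0.55 -0.02 0 0 0.94 40;0.63 -0.6 -0.02 0 0 0.94 40;0.58 -0.65 -0.02 0 0 0.94 40"

```text
t: 21.68
position: [0.631, 0.0717, 0.1481]
orientation: [0.994, 0.106, 0.001, 0.0]
force: [0.6, 0.3, -0.7]
grip_width: 0.0484
```

Call:
jog_arm:
  targets: "0.52 -0.7 -0.02 0 0 0.94 40;0 0 0 0 0 0 40;0 0 0 0 0 0 40"

```text
t: 22.05
position: [0.6514, 0.1177, 0.1481]
orientation: [0.998, 0.068, 0.0, 0.0]
force: [-0.5, 0.5, -0.0]
grip_width: 0.0484
```

```bash
python3 plan.py "0.653 0.118 0.045 7.9 3"
```

```text
at [0.6514 0.1177 0.1481] yaw 7.7 tilt 0.03 w 0.0484 j6 1.58
0.01 -0.0 0.57 0.0 -0.0 -0.01
0.01 -0.0 0.57 0.0 -0.0 -0.01
0.01 -0.0 0.57 0.0 -0.0 -0.01
--
```

Contact is expected near TCP z ≈ 0.037.

Call:
jog_arm:
  targets: "0.03 0 0.7 0 0 0 40;0 0 0.6 0 0 0 40;0 0 0.4 0 0 0 40;0 0 0.06 0 0 0 40;0 0 0 0 0 0 40"

```text
t: 22.68
position: [0.6536, 0.1171, 0.0426]
orientation: [0.998, 0.066, 0.0, 0.0]
force: [-0.5, 0.1, -0.6]
grip_width: 0.0482
```

Call:
jog_arm:
  targets: "0 0 0.03 0 0 0 40;0 0 0 0 0 0 40"

```text
t: 22.92
position: [0.6542, 0.1181, 0.0412]
orientation: [0.998, 0.067, 0.001, -0.0]
force: [-0.2, -0.3, -0.4]
grip_width: 0.0483
```

Call:
jog_arm:
  targets: "0 0 0.05 0 0 0 40;0 0 0 0 0 0 40"

```text
t: 23.18
position: [0.6531, 0.1182, 0.0367]
orientation: [0.998, 0.067, -0.0, 0.0]
force: [-0.4, -0.2, -0.7]
grip_width: 0.0486
```

Call:
jog_arm:
  targets: "0 0 0.03 0 0 0 40;0 0 0 0 0 0 40"

```text
t: 23.42
position: [0.6536, 0.1182, 0.0354]
orientation: [0.998, 0.067, 0.0, -0.0]
force: [-0.9, 0.8, 2.8]
grip_width: 0.0485
```

Contact. Now I release the pot, retreat and head for the second one.

Call:
jog_arm:
  targets: "0 0 0 0 0 0 68;0 0 0 0 0 0 68;0 0 -0.2 0 0 0 68;0 0 -0.8 0 0 0 72;0 0 -0.7 0 0 0 72"

```text
t: 24.05
position: [0.6535, 0.1181, 0.139]
orientation: [0.998, 0.067, 0.0, -0.0]
force: [0.1, 0.1, 0.1]
grip_width: 0.0721
```

Call:
jog_arm:
  targets: "0 0 0 0 0 0 72"

```text
t: 24.18
position: [0.6573, 0.1187, 0.1437]
orientation: [0.998, 0.067, 0.005, -0.0]
force: [-0.3, 0.1, 0.6]
grip_width: 0.0719
```

```bash
python3 plan.py "0.458 -0.428 0.12 -15 11"
```

```text
at [0.6573 0.1187 0.1437] yaw 7.7 tilt 0.62 w 0.0719 j6 1.58
-0.41 0.78 0.03 -0.0 -0.01 0.41
-0.38 0.79 0.03 -0.0 -0.01 0.41
-0.35 0.81 0.03 -0.0 -0.01 0.41
-0.32 0.82 0.03 -0.0 -0.01 0.41
-0.29 0.83 0.03 -0.0 -0.01 0.41
-0.26 0.84 0.03 -0.0 -0.01 0.41
-0.23 0.85 0.03 -0.0 -0.01 0.41
-0.2 0.86 0.03 -0.0 -0.01 0.41
-0.17 0.86 0.03 -0.0 -0.01 0.41
-0.14 0.87 0.04 -0.0 -0.01 0.41
-0.11 0.87 0.04 -0.0 -0.01 0.41
--
```

Call:
jog_arm:
  targets: "-0.41 0.78 0.03 0 0 0 72;-0.41 0.78 0.03 0 0 0 72;-0.41 0.78 0.03 0 0 0 72;-0.41 0.78 0.03 0 0 0 72;-0.41 0.78 0.03 0 0 0 72"

```text
t: 24.8
position: [0.5614, -0.1315, 0.1275]
orientation: [0.998, 0.067, -0.0, -0.0]
force: [-0.1, -0.3, 0.2]
grip_width: 0.0722
```

Call:
jog_arm:
  targets: "-0.41 0.78 0.03 0 0 0 72;-0.41 0.78 0.03 0 0 0 72;-0.41 0.78 0.03 0 0 0 72;-0.41 0.78 0.03 0 0 0 72;-0.41 0.78 0.03 0 0 0 72"

```text
t: 25.42
position: [0.4708, -0.3797, 0.1185]
orientation: [0.998, 0.067, -0.0, -0.0]
force: [0.4, -0.4, -0.4]
grip_width: 0.0719
```

Call:
jog_arm:
  targets: "-0.41 0.78 0.03 0 0 0 72;0 0 0 0 0 0 72;0 0 0 0 0 0 72"

```text
t: 25.8
position: [0.4534, -0.4276, 0.1165]
orientation: [0.998, 0.066, -0.0, -0.001]
force: [0.8, -0.5, -0.1]
grip_width: 0.072
```

```bash
python3 plan.py "0.458 -0.428 0.003 7.9 3"
python3 - <<'E'
from h import *
p=arm.get_image("scene")
a=rect(p,.595,.111,.07,.13,.00065);b=rect(p,.457,-.365,.036,.13,.00065); cv2.imwrite("pics/b10.png",np.hstack([a,b]))
E
```

```text
at [ 0.4534 -0.4276  0.1165] yaw 7.6 tilt 0.10 w 0.0720 j6 0.64
0.03 0.01 0.63 -0.01 0.0 -0.02
0.03 0.01 0.63 -0.01 0.0 -0.02
0.03 0.01 0.63 -0.01 0.0 -0.02
--
```

View pics/b10.png

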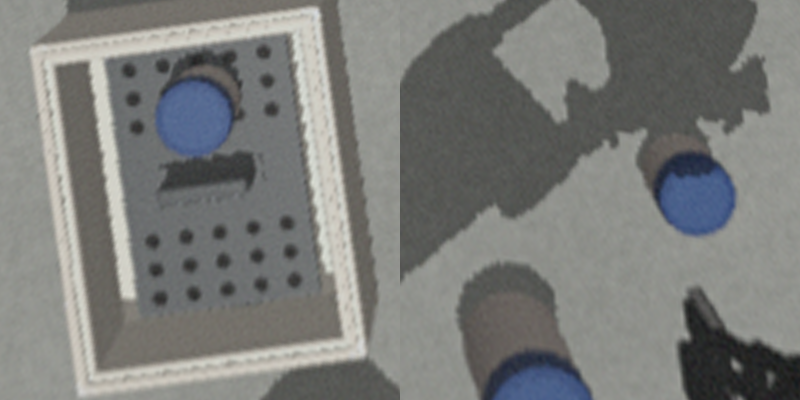

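The first pot stands upright on the far half of the divider at left-panel (195,117), about (0.649, 0.114). The second pot is still at right-panel (697,197), so I pick it now.

Call:
jog_arm:
  targets: "0.09 0.02 0.65 0 0 -0.06 72;0 0 0.65 0 0 0 72;0 0 0.59 0 0 0 72;0 0 0 0 0 0 45;0 0 0 0 0 0 42"

```text
t: 26.48
position: [0.4605, -0.4283, 0.005]
orientation: [0.998, 0.07, 0.0, 0.0]
force: [-0.5, 0.2, -0.9]
grip_width: 0.0487
```

Call:
jog_arm:
  targets: "0 0 0 0 0 0 40;0 0 0 0 0 0 40;0 0 -0.3 0 0 0 40;0 0 -0.95 0 0 0 40;0 0 -0.95 0 0 0 40"

```text
t: 27.1
position: [0.4592, -0.4286, 0.1383]
orientation: [0.998, 0.069, 0.0, 0.0]
force: [0.4, -0.9, -0.4]
grip_width: 0.0484
```

```bash
python3 plan.py "0.540 0.103 0.15 7.9 10"
```

```text
at [ 0.4592 -0.4286  0.1383] yaw 8.0 tilt 0.00 w 0.0484 j6 0.64
0.26 -0.86 -0.02 0.0 -0.0 0.0
0.26 -0.86 -0.02 0.0 -0.0 0.0
0.26 -0.86 -0.02 0.0 -0.0 0.0
0.26 -0.86 -0.02 0.0 -0.0 0.0
0.26 -0.86 -0.02 0.0 -0.0 0.0
0.26 -0.86 -0.02 0.0 -0.0 0.0
0.26 -0.86 -0.02 0.0 -0.0 0.0
0.26 -0.86 -0.02 0.0 -0.0 0.0
0.26 -0.86 -0.02 0.0 -0.0 0.0
0.26 -0.86 -0.02 0.0 -0.0 0.0
--
```

Call:
jog_arm:
  targets: "0.26 -0.86 -0.02 0 0 0 40;0.26 -0.86 -0.02 0 0 0 40;0.26 -0.86 -0.02 0 0 0 40;0.26 -0.86 -0.02 0 0 0 40;0.26 -0.86 -0.02 0 0 0 40"

```text
t: 27.72
position: [0.5014, -0.161, 0.1439]
orientation: [0.998, 0.069, 0.001, 0.001]
force: [0.7, -1.3, -0.7]
grip_width: 0.0487
```

Call:
jog_arm:
  targets: "0.26 -0.86 -0.02 0 0 0 40;0.26 -0.86 -0.02 0 0 0 40;0.26 -0.86 -0.02 0 0 0 40;0.26 -0.86 -0.02 0 0 0 40;0.26 -0.86 -0.02 0 0 0 40"

```text
t: 28.35
position: [0.543, 0.1057, 0.1499]
orientation: [0.998, 0.069, 0.001, -0.0]
force: [2.1, -0.6, -0.6]
grip_width: 0.0486
```

Call:
jog_arm:
  targets: "0 0 0 0 0 0 40;0 0 0 0 0 0 40"

```text
t: 28.6
position: [0.5424, 0.1039, 0.1489]
orientation: [0.998, 0.07, 0.0, 0.0]
force: [-0.6, 0.6, 0.5]
grip_width: 0.0489
```

```bash
python3 plan.py "0.540 0.103 0.041 7.9 3"
```

```text
at [0.5424 0.1039 0.1489] yaw 8.0 tilt 0.06 w 0.0489 j6 1.58
-0.01 0.0 0.6 0.0 -0.0 0.01
-0.01 0.0 0.6 0.0 -0.0 0.01
-0.01 0.0 0.6 0.0 -0.0 0.01
--
```

Call:
jog_arm:
  targets: "-0.04 0 0.7 0 0 0 40;0 0 0.6 0 0 0 40;0 0 0.42 0 0 0 40;0 0 0.07 0 0 0 40;0 0 0 0 0 0 40"

```text
t: 29.22
position: [0.5404, 0.1027, 0.0412]
orientation: [0.998, 0.069, 0.0, 0.0]
force: [0.5, -0.7, -0.2]
grip_width: 0.0484
```

Call:
jog_arm:
  targets: "0 0 0.04 0 0 0 40;0 0 0 0 0 0 40"

```text
t: 29.48
position: [0.5407, 0.1036, 0.0391]
orientation: [0.998, 0.069, 0.001, -0.0]
force: [0.3, -0.4, -0.9]
grip_width: 0.0484
```

Call:
jog_arm:
  targets: "0 0 0.03 0 0 0 40;0 0 0 0 0 0 40"

```text
t: 29.72
position: [0.54, 0.1038, 0.0364]
orientation: [0.998, 0.07, 0.0, -0.0]
force: [-0.1, -0.2, -0.7]
grip_width: 0.0485
```

Call:
jog_arm:
  targets: "0 0 0.03 0 0 0 40;0 0 0 0 0 0 40"

```text
t: 29.98
position: [0.5404, 0.1037, 0.0362]
orientation: [0.998, 0.07, 0.0, 0.0]
force: [-4.4, -1.4, 10.4]
grip_width: 0.0487
```

Contact. I release, lift, and move away toward -y.

Call:
jog_arm:
  targets: "0 0 0 0 0 0 68;0 0 0 0 0 0 68;0 0 -0.2 0 0 0 68;0 0 -0.8 0 0 0 72;0 0 -0.8 0 0 0 72"

```text
t: 30.6
position: [0.5395, 0.1036, 0.1436]
orientation: [0.998, 0.07, -0.001, 0.0]
force: [1.0, 0.6, -0.4]
grip_width: 0.0721
```

Call:
jog_arm:
  targets: "0 0.8 -0.4 0 0 0 72;0 0.9 0 0 0 0 72;0 0.9 0 0 0 0 72;0 0.9 0 0 0 0 72;0 0 0 0 0 0 72"

```text
t: 31.22
position: [0.5696, -0.1079, 0.1674]
orientation: [0.998, 0.067, 0.001, 0.001]
force: [-1.0, 0.1, 0.3]
grip_width: 0.0719
```

Run:
```python
from h import *
p=arm.get_image("scene"); save(p,"final.png")
for l,z in dict(pot_a_c=.052,divider_grip=.049,pack_large_c=.014,pot_large_c=.0375,pot_open_c=.017).items():
    for d in arm.tip_of(p,l)[:3]: print(l,round(d["confidence"],2),ray(p,d["point"],z).round(3))
```

```text
pot_a_c 0.73 [0.543 0.104 0.052]
divider_grip 0.84 [0.601 0.108 0.049]
pack_large_c 0.79 [0.594 0.336 0.014]
pack_large_c 0.52 [ 0.33  -0.329  0.014]
pot_large_c 0.92 [ 0.341 -0.318  0.037]
pot_open_c 0.88 [0.49  0.438 0.017]
```

View pics/final.png

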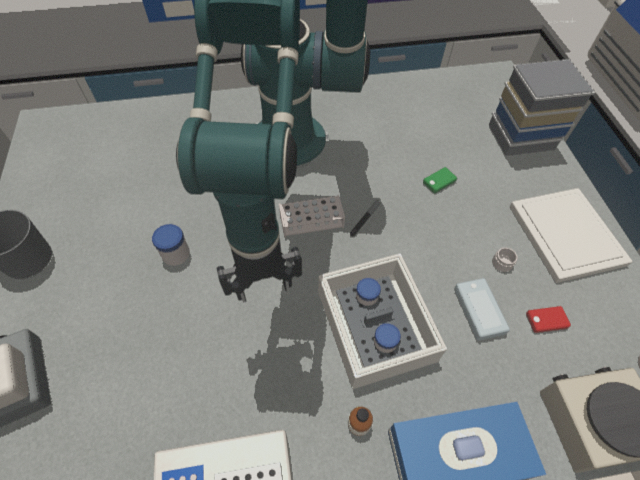

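The final picture shows the pots upright at (369,292) and (388,338), one on each side of the handle at (379,317). The divider is level, the look-alikes are in place, and the arm is clear, so I hand in.

```bash
python3 -c "
from workcell import arm
print(arm.job_done())"
```

```text
the job is handed in; nothing more can be done
None
```

I packed the box and handed the job in at about 31 s of robot time. The system gives no verdict, so these results come from my own checks.

- **Packs:** both small cold packs lie flat on the floor of the box, one in each end, about 50 mm either side of its middle. I saw them lying flat before the divider covered them.
- **Divider:** it lies level on the packs with its handle up. The rectified picture put its centre within 2 mm of the box middle; the network's last estimate of the handle was about 6 mm off along x.
- **Pots:** both small capped pots stand upright on the divider, about 50 mm either side of the handle. In the last picture the network reported only one of the two, at (0.543, 0.104). The other I confirmed by eye there, and an earlier picture put it at about (0.649, 0.114).
- **Setting down:** I lowered every part until the wrist force showed contact, then released it. Forces at contact were about 3 to 10 N.
- **Look-alikes:** the large pack, large pot and open pot read within about 7 mm of where they started, which is within measuring error. I left the red and green ones alone.
- **Arm:** it ended clear of everything, with the gripper open.

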